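# Free the bayonet cover of the filter cell

### The arm

A 6-joint arm with a two-finger parallel gripper is mounted at the origin on a cart in front of the work surface, level with it; the furniture and walls round the work are solid. World frame = base frame: x ahead of the robot, y to its left, z up, the work surface at z = 0. Lengths are in m, angles in degrees, forces in N, time in s.
With the tool pointing down it reaches from about 0.35 to 0.925 m from the base axis. Payload 6.4 kg.
Tool frame: the origin (TCP) lies midway between the tips of the shut fingers; the grasp point (between the pads) lies 19 mm behind it; z points along the fingers, y is the line along which they close (so a half turn about z gives the same grasp; the last joint's range is limited). The gripper opens to 85 mm and grips with 20 to 120 N. Pads are 22 mm wide; open, the fingers measure 114 mm over their backs; the gripper's body (76 mm by 85 mm) begins 54 mm behind the grasp point. The pads swing forward as they close: fully open they stand 13 mm farther back than shut.
Start: joints at [61.874, 14.043, 89.255, -0, 76.702, -9.975], TCP at [0.202, 0.618, 0.231] pointing down, gripper open.
Joint ranges: [-179.41, 179.41], [-58.25, 129.5], [7.25, 145.43], [-54.29, 234.29], [11.92, 165.04], [-157.13, 157.13]. Speed limits (degrees/s): [147.25, 147.25, 180, 180, 180, 180].

### API

Orientations are given as [roll, pitch, yaw] about the fixed x, y, z axes, in that order (R = Rz(yaw) Ry(pitch) Rx(roll)).
In Python, from station import r, cams gives the robot as it stands. The module is installed in compiled form; this text tells all that it offers.
- The arm moves only by the tool carry_out, never from a script. Its argument "deltas" is one flat list of numbers, 6 for each row, row after row: the shift along the tool's x, y, z in mm, then the turn, a rotation vector about the tool's x, y, z in rad. A call has 1 to 20 rows; each row is the pose to reach, as a shift and turn from the pose commanded when the call began, along the tool's axes at that moment; what a row does not reach only later rows make up. A row lasts 1/12 s, in which the tool goes at most 41.7 mm and 7.16 degrees, less where a joint would pass 70% of its speed; a pose out of reach is approached as far as the arm can. A call with a gripper value outside its range is refused whole. "claw" is the opening, from -1 (shut) to 1 (fully open), set as the call begins (left out, the last holds). The fingers move at their own pace and stop on an object; "squeeze" is the grip in N (left out, the last holds). Time passes only in rows, so rows that repeat a pose let the fingers close. It gives the time, the measured TCP pose, the force and the opening at its end, in the units of the state.
- r.get_state(): the state, without advancing time (a new reading comes with each control period).
- cams.grab_frame(name): name is "scene" or "top" or "wrist"; returns the picture (420x560x3 uint8, red, green, blue); there is no depth.
- cams.get_calibration(name): a dict with "mtx" (3x3 intrinsics, pixels), "camera_from_world" (4x4, takes a point from world to camera coordinates). Camera axes: x right, y down, z forward; pixel columns grow to the right and rows downward; lengths in m; the calibration is good to about 2 mm. A picture is of the moment at which its call begins: read the wrist's pose just before it. get_calibration takes no time and is no camera call; for the wrist camera it gives the pose at the moment of the call.
- r.sign_off(): hands the job in, once; it reports no verdict.
The state is a dict: "clock": time; "joints": joint angles; "dq": joint speeds; "joint_efforts": joint torques, N m; "tool_pos": TCP position; "orientation": TCP orientation; "ft_force": force on the tool from outside, world axes, zero at the start; "moment": the same for the moment, N m; "opening": opening from 0.0 (shut) to 1.0 (fully open).
Only numpy, scipy, OpenCV 4.12 (cv2) and the standard library are available. Lean on these libraries where they do the work, as an engineer would, in place of code of your own. Each camera call takes 0.05 s, during which the arm holds its last target. There are 200 camera calls.

### The job

Open the filter cell whose cover has a straight grip bar: press the cover down against its spring, turn it a quarter turn anticlockwise (seen from above) to free its ears from the two hook lugs, then lift it off and stand it right way up in the steel tray.

Things in the scene. Friction and masses are not known exactly. Their poses are not given: they have to be found in the camera images.
- cover_grip (a point): Grip point in the loose cover's upright grey bar (46 mm along x, 14 across y, 34 high): 12 mm under the bar's top, 22 above the flange, 48 above the cover's underside; z up. Flange radius 36 mm, 6 thick, with 2 ears 18 wide to radius 49 along +x and -x; below it a plug, radius 29, 20 high. 250 g. Grasp the bar across its width from above. At the start the ears are locked under the lugs.
- cell: Filter cell, fixed: grey foot of radius 60 mm, bored aluminium ring (radius 37, rim 38 high) and 2 steel hook lugs along its +x and -x (radius 40 to 60, 40 wide, tops 64 high). Origin: centre of its underside; z up. Locked, the grip point is 78 mm above it and the cover's x along its x. Each lug has a closed clockwise end and a lip 6 mm deep at the anticlockwise end.
- stone (a joint): Height (m) of the spring-loaded porous stone in the bore that pushes the cover up: 0 locked, negative pressed, 0.004 free. Net push about 5 N, 8 N when 8 mm down. Pressed 8 to 10 mm the ears pass under the lips (12 mm is the end stop). Held down, turn anticlockwise from above: ears are out of the lugs after 45 degrees, next obstacle at 140. Then the cover lifts straight off.
- tray_in (a point): Centre of the inner floor of the flat rectangular steel tray, fixed on the bench: 110 mm (point x) by 154 mm (point y) inside, floor 3 mm above the bench, rim 10 mm high. Site z up. Standing in it, the cover's grip point is 48 mm above this point.

How it is judged:
By the outcome, as a careful person would: the job done as asked, in the order asked, and still so for the second after the job is handed in, with the robot touching nothing.
It also fails if it takes over 45 s, if anything falls off the work surface, if the arm or the gripper's body presses on something with over 40 N, if the wrist force passes 120 N, or if a joint passes its speed limit or range.

## Working session

There is one attempt and no reset: what is moved stays moved. The work goes in short steps, Python scripts to look and compute and a tool call to move; the robot and the scene stay as the last step left them, time stands still between calls to the robot, and variables do not carry over. Pictures are saved under pics/ and viewed, on a budget of 10 in all, crops included, one or two more only if the job needs it, and the job is handed in when it is done.

Besides the shell and the picture viewer there is one more tool, called after "Call:" as name(argument=value, ...) on one line, values as JSON. carry_out: Moves the arm, as the interface text tells. Its arguments: {"type":"object","properties":{"deltas":{"type":"array"},"claw":{"type":"number"},"squeeze":{"type":"number"}},"required":["deltas"]}

```bash
mkdir -p pics; cat > h.py <<'E'
import numpy as np, cv2
from station import r, cams
def save(n,f):
    c=cams.get_calibration(n); im=cams.grab_frame(n); cv2.imwrite(f,im[:,:,::-1]); np.savez(f+'.npz',K=c['mtx'],T=c['camera_from_world'])
def ray(f,u,v,z):
    d=np.load(f+'.npz');K,T=d['K'],d['T'];R,t=T[:3,:3],T[:3,3]
    o=-R.T@t; w=R.T@np.linalg.solve(K,[u,v,1]); return o+w*(z-o[2])/w[2]
def proj(f,p):
    d=np.load(f+'.npz');q=d['T'][:3,:3]@np.array(p)+d['T'][:3,3];q=d['K']@q;return q[:2]/q[2]
def st():
    s=r.get_state()
    for k in('clock','joints','tool_pos','orientation','ft_force','opening'):print(k,np.round(s[k],4))
E
python3 - <<'E'
from h import *
save('top','pics/top1.png');save('scene','pics/scene1.png')
a=cv2.imread('pics/top1.png')
st()
for n in('top','scene'):
    c=cams.get_calibration(n);T=np.array(c['camera_from_world']);print(n,-T[:3,:3].T@T[:3,3],T[2,:3])
E
```

```text
clock 0.1
joints [ 6.18724e+01  1.40813e+01  8.93174e+01  2.40000e-03  7.67020e+01
 -9.97490e+00]
tool_pos [0.2023 0.6172 0.2303]
orientation [-1.799012e+02 -1.970000e-02  1.618468e+02]
ft_force [ 0.0049 -0.5637  0.2186]
opening 0.9952
top [0.35508677 0.10411565 1.00608719] [ 0.16888391 -0.02236596 -0.98538215]
scene [0.44966102 0.58086254 0.80082235] [ 0.07341357 -0.556397   -0.8276671 ]
```

View pics/top1.png

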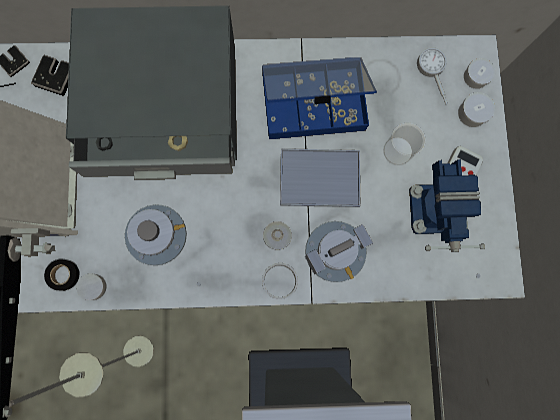

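View pics/scene1.png

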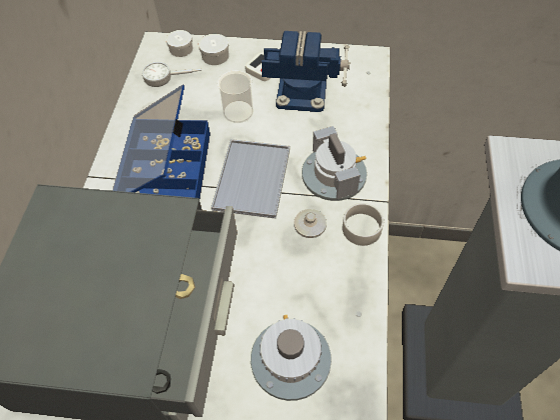

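The top view shows the bar-grip cell at about (337,250), its lugs at about (314,262) and (362,236), and the tray at about (320,178). The cell at (155,235) has a round knob, so it is the wrong one. Next I'll zoom in on the right one.

```bash
python3 - <<'E'
from h import *
f='pics/top1.png';a=cv2.imread(f)
c=cv2.resize(a[140:290,270:390],None,fx=5,fy=4*1.25,interpolation=cv2.INTER_CUBIC)[:,:]
s=cv2.imread('pics/scene1.png')[110:210,290:380]
c=cv2.resize(a[140:290,270:390],(480,600),interpolation=cv2.INTER_CUBIC)
s=cv2.resize(s,(315,350),interpolation=cv2.INTER_CUBIC)
o=np.zeros((600,800,3),np.uint8);o[:,:480]=c;o[:350,485:]=s;cv2.imwrite('pics/z1.png',o)
for n,p,z in[('foot',(337,251),.01),('bar',(341,247),.09),('tray',(320,178),.003)]:print(n,ray(f,*p,z))
for p in [(281,150),(360,150),(361,206),(281,206)]:print(ray(f,*p,.01))
E
```

```text
foot [ 0.44094218 -0.03261556  0.01      ]
bar [ 0.44106265 -0.02922038  0.09      ]
tray [ 0.59000126 -0.00641286  0.003     ]
[0.64841454 0.07085108 0.01      ]
[ 0.64454592 -0.08945053  0.01      ]
[ 0.52917826 -0.08488639  0.01      ]
[0.53334653 0.07436181 0.01      ]
```

View pics/z1.png

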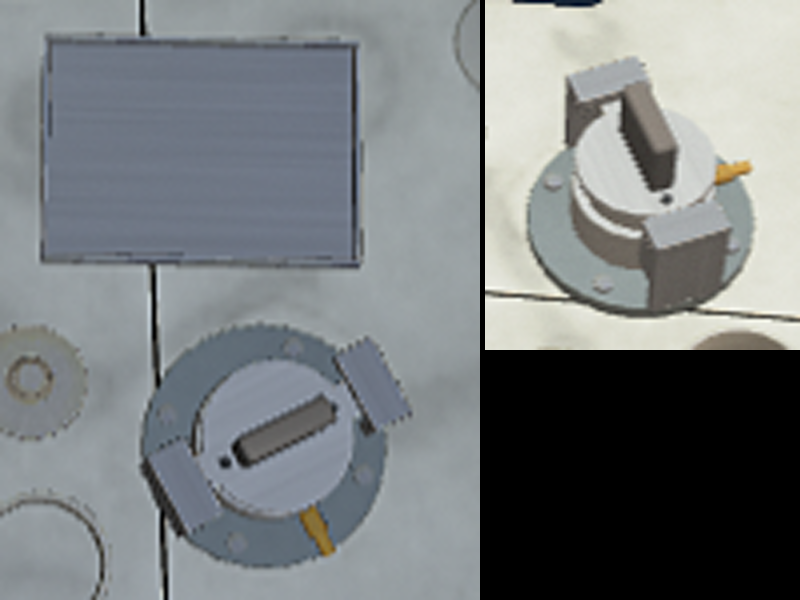

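The zoom shows the bar's top face from about (240,452) to (330,404), with lugs centred at about (374,384) and (184,485). The tray is clear and empty. Next I'll work out the poses.

```bash
python3 - <<'E'
from h import *
f='pics/top1.png'
Z=lambda u,v,z:ray(f,270+(u+.5)/4-.5,140+(v+.5)/4-.5,z)
l1,l2=Z(374,384,.064),Z(184,485,.064);b1,b2=Z(240,452,.09),Z(330,404,.09)
for a,b in((l1,l2),(b1,b2)):
    d=b-a;print((a+b)/2,np.hypot(*d[:2]),np.degrees(np.arctan2(d[1],d[0]))%180)
foot=[Z(264,323,.01),Z(264,567,.01),Z(141,445,.01),Z(387,445,.01)];print(np.mean(foot,0))
t=[Z(*p,.01) for p in((45,36),(357,43),(360,267),(41,261))];print(np.round(t,4),np.mean(t,0))
c=np.array([.441,-.032,.09])
s='pics/scene1.png';print('scene bar', [ray(s,290+u/3.5,110+v/3.5,.09) for u,v in((149,90),(150-1,92))], ray(s,290+(648-485)/3.5,110+135/3.5,.09))
R=cv2.Rodrigues(np.zeros(3))[0]
from scipy.spatial.transform import Rotation as Ro
S=r.get_state();R=Ro.from_euler('xyz',S['orientation'],degrees=True)
tgt=np.array([.442,-.031,.20]);print('delta tool mm',R.inv().apply(tgt-S['tool_pos'])*1000)
E
```

```text
[ 0.44137698 -0.03009553  0.064     ] 0.10092402445492331 116.11655859001664
[ 0.44177102 -0.02907859  0.09      ] 0.0465664290484487 116.20110142796116
[ 0.44156475 -0.02997579  0.01      ]
[[ 0.6513  0.071   0.01  ]
 [ 0.6438 -0.0871  0.01  ]
 [ 0.5285 -0.0821  0.01  ]
 [ 0.5357  0.0765  0.01  ]] [ 0.58982057 -0.00541823  0.01      ]
scene bar [array([ 0.44851085, -0.04646443,  0.09      ]), array([ 0.448428  , -0.04515984,  0.09      ])] [ 0.43991043 -0.01827682  0.09      ]
delta tool mm [-429.78168146 -541.1989912    31.06731446]
```

Call:
carry_out(deltas=[-40, -50, 2, 0, 0, 0.08, -80, -100, 4, 0, 0, 0.16, -100, -126, 5, 0, 0, 0.2, -124, -156, 6, 0, 0, 0.24, -148, -186, 7, 0, 0, 0.28, -172, -216, 8, 0, 0, 0.32, -196, -246, 9, 0, 0, 0.36, -220, -276, 10, 0, 0, 0.4, -244, -306, 11, 0, 0, 0.45, -268, -336, 12, 0, 0, 0.5, -292, -366, 13, 0, 0, 0.55, -316, -396, 14, 0, 0, 0.6, -340, -426, 15, 0, 0, 0.65, -364, -456, 16, 0, 0, 0.7, -388, -486, 17, 0, 0, 0.75, -408, -514, 19, 0, 0, 0.78, -422, -532, 20, 0, 0, 0.796, -429, -540, 20, 0, 0, 0.796, -429, -540, 20, 0, 0, 0.796, -429, -540, 20, 0, 0, 0.796], claw=-0.2, squeeze=60)

```text
clock: 1.77
tool_pos: [0.4416, -0.0286, 0.211]
orientation: [-180.0, -0.1, 116.2]
ft_force: [0.5, -0.6, 0.4]
opening: 0.401
```

```bash
python3 - <<'E'
from h import *
st();save('wrist','pics/w1.png')
f='pics/w1.png'
for p in((.4415,-.03,.09),(.4415,-.03,.056)):print(proj(f,p))
E
```

```text
clock 1.7667
joints [-1.846550e+01 -1.410940e+01  1.195715e+02  2.600000e-02  7.460190e+01
 -4.470920e+01]
tool_pos [ 0.4416 -0.0286  0.211 ]
orientation [-1.799722e+02 -6.280000e-02  1.162368e+02]
ft_force [ 0.4552 -0.6388  0.4138]
opening 0.4012
[276.16257005 206.83840126]
[276.35788982 196.53174727]
```

View pics/w1.png

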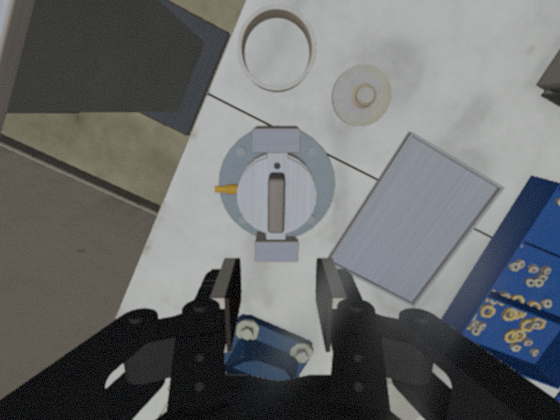

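The wrist view shows the bar vertical at about (276,203), from y 173 to 233. The predicted centre was (276,207). I'll refine it from the pixel profiles.

```bash
python3 - <<'E'
from h import *
f='pics/w1.png';a=cv2.imread(f).astype(int).sum(2)
print(a[160:245,274:279].mean(1).astype(int)); 
for y in(180,203,228):print(a[y-2:y+3,258:296].mean(0).astype(int))
d=ray(f,276,173,.09);e=ray(f,276,233,.09);print(d,e,(d+e)/2)
T=np.load(f+'.npz')['T'];print(-T[:3,:3].T@T[:3,3],T[2,:3])
for p in((254,126),(298,126),(255,260),(298,260)):print(ray(f,*p,.064))
E
```

```text
[494 482 422 314 241 222 225 239 322 443 488 452 332 185 148 162 165 163
 201 266 308 332 352 366 353 360 357 362 356 353 357 358 357 355 351 353
 354 352 351 354 354 353 352 349 352 356 348 348 354 348 349 349 347 344
 349 348 345 350 351 344 348 350 349 346 345 343 346 348 348 349 342 326
 353 440 486 498 492 496 477 386 265 291 380 426 427]
[497 497 501 499 495 500 500 503 501 467 370 279 274 293 296 298 297 294
 291 287 289 284 285 279 262 224 247 390 476 488 485 491 498 497 489 488
 496 494]
[496 495 500 498 499 501 504 506 491 424 326 320 339 358 365 355 355 351
 354 351 350 345 344 343 305 270 290 417 487 492 488 494 495 492 489 492
 495 490]
[469 477 487 494 503 505 507 505 494 425 320 316 345 347 351 350 346 349
 345 347 345 347 342 320 281 286 411 491 492 486 488 494 494 494 495 486
 472 463]
[ 0.42931131 -0.00546536  0.09      ] [ 0.4512138  -0.05008468  0.09      ] [ 0.44026256 -0.02777502  0.09      ]
[0.40979236 0.0376634  0.35437381] [ 0.12658369 -0.25679169 -0.95814122]
[0.39778006 0.01734144 0.064     ]
[0.43026614 0.03335562 0.064     ]
[ 0.44957382 -0.09109063  0.064     ]
[ 0.48519556 -0.07353066  0.064     ]
```

Call:
carry_out(deltas=[0, -0.5, 20, 0, 0, 0, 0, -1, 50, 0, 0, 0, 0, -1, 80, 0, 0, 0, 0, -1, 105, 0, 0, 0, 0, -1, 125, 0, 0, 0, 0, -1, 138, 0, 0, 0, 0, -1, 146, 0, 0, 0, 0, -1, 150, 0, 0, 0, 0, -1, 151, 0, 0, 0, 0, -1, 151, 0, 0, 0, 0, -1, 151, 0, 0, 0])

```text
clock: 2.73
tool_pos: [0.4418, -0.0296, 0.0613]
orientation: [179.9, 0.1, 116.3]
ft_force: [0.6, 0.7, 0.7]
opening: 0.403
```

Call:
carry_out(deltas=[0, 0, 0, 0, 0, 0, 0, 0, 0, 0, 0, 0, 0, 0, 0, 0, 0, 0, 0, 0, 0, 0, 0, 0, 0, 0, 0, 0, 0, 0, 0, 0, 0, 0, 0, 0, 0, 0, 0, 0, 0, 0, 0, 0, 0, 0, 0, 0], claw=-1, squeeze=60)

```text
clock: 3.4
tool_pos: [0.4415, -0.0298, 0.061]
orientation: [180.0, 0.0, 116.2]
ft_force: [-1.8, 0.7, 5.1]
opening: 0.154
```

The grip is good, with an opening of 0.154, which matches about 14 mm. Now I'll press down 9 mm.

Call:
carry_out(deltas=[0, 0, 2, 0, 0, 0, 0, 0, 4, 0, 0, 0, 0, 0, 6, 0, 0, 0, 0, 0, 7.5, 0, 0, 0, 0, 0, 8.5, 0, 0, 0, 0, 0, 9, 0, 0, 0, 0, 0, 9, 0, 0, 0, 0, 0, 9, 0, 0, 0])

```text
clock: 4.07
tool_pos: [0.4416, -0.0298, 0.0522]
orientation: [180.0, 0.0, 116.2]
ft_force: [-3.9, 1.3, 7.8]
opening: 0.154
```

Call:
carry_out(deltas=[0, 0, 0, 0, 0, -0.04, 0, 0, 0, 0, 0, -0.1, 0, 0, 0, 0, 0, -0.16, 0, 0, 0, 0, 0, -0.22, 0, 0, 0, 0, 0, -0.28, 0, 0, 0, 0, 0, -0.34, 0, 0, 0, 0, 0, -0.4, 0, 0, 0, 0, 0, -0.4, 0, 0, 0, 0, 0, -0.4])

```text
clock: 4.82
tool_pos: [0.4418, -0.0302, 0.0524]
orientation: [-180.0, 0.1, 139.2]
ft_force: [-2.3, -1.4, 8.3]
opening: 0.151
```

Call:
carry_out(deltas=[0, 0, 0, 0, 0, -0.06, 0, 0, 0, 0, 0, -0.14, 0, 0, 0, 0, 0, -0.22, 0, 0, 0, 0, 0, -0.3, 0, 0, 0, 0, 0, -0.38, 0, 0, 0, 0, 0, -0.46, 0, 0, 0, 0, 0, -0.54, 0, 0, 0, 0, 0, -0.62, 0, 0, 0, 0, 0, -0.7, 0, 0, 0, 0, 0, -0.78, 0, 0, 0, 0, 0, -0.86, 0, 0, 0, 0, 0, -0.94, 0, 0, 0, 0, 0, -1.02, 0, 0, 0, 0, 0, -1.1, 0, 0, 0, 0, 0, -1.15, 0, 0, 0, 0, 0, -1.17, 0, 0, 0, 0, 0, -1.17, 0, 0, 0, 0, 0, -1.17])

```text
clock: 6.32
tool_pos: [0.4417, -0.0306, 0.0524]
orientation: [-179.9, -0.0, -153.8]
ft_force: [-4.8, -4.0, 8.3]
opening: 0.155
```

```bash
python3 - <<'E'
from h import *
st();print(r.get_state()['moment']);save('wrist','pics/w2.png')
E
```

```text
clock 6.3167
joints [-1.864070e+01  7.564000e-01  1.250717e+02 -1.245000e-01  5.408770e+01
 -1.347818e+02]
tool_pos [ 0.4417 -0.0306  0.0524]
orientation [-1.798690e+02 -1.140000e-02 -1.537859e+02]
ft_force [-4.8103 -3.9871  8.2553]
opening 0.1548
[-0.5929088   0.66031619 -0.0723514 ]
```

View pics/w2.png

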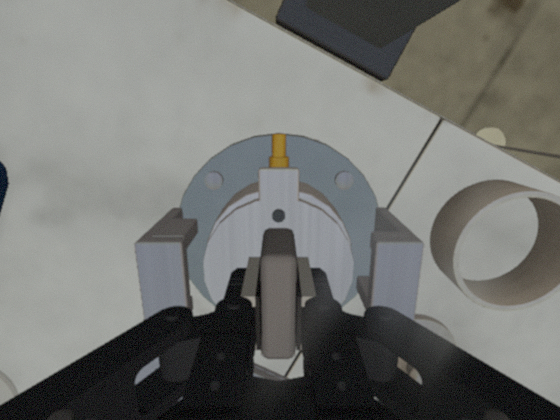

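The wrist view shows the cover turned with the bar. Its ear is at about (279,185), midway between the lugs at (165,270) and (395,270), so it is free. Now I'll lift.

Call:
carry_out(deltas=[0, 0, -3, 0, 0, 0, 0, 0, -8, 0, 0, 0, 0, 0, -14, 0, 0, 0, 0, 0, -20, 0, 0, 0, 0, 0, -28, 0, 0, 0, 0, 0, -38, 0, 0, 0, 0, 0, -50, 0, 0, 0, 0, 0, -65, 0, 0, 0, 0, 0, -80, 0, 0, 0, 0, 0, -95, 0, 0, 0, 0, 0, -105, 0, 0, 0, 0, 0, -110, 0, 0, 0, 0, 0, -110, 0, 0, 0, 0, 0, -110, 0, 0, 0])

```text
clock: 7.53
tool_pos: [0.4407, -0.0293, 0.1609]
orientation: [180.0, -0.0, -153.8]
ft_force: [0.8, -0.6, -2.7]
opening: 0.154
```

```bash
python3 - <<'E'
from h import *
from scipy.spatial.transform import Rotation as Ro
st();save('scene','pics/s2.png')
f='pics/s2.png'
S=r.get_state();R=Ro.from_euler('xyz',S['orientation'],degrees=True)
print(R.inv().apply(np.array([.59,-.0055,.160])-S['tool_pos'])*1000)
t=[ray('pics/w1.png',*p,.010) for p in((411,133),(501,187),(414,302),(329,258))];print(t,np.mean(t,0))
E
```

```text
clock 7.5333
joints [-1.858490e+01 -1.059770e+01  1.222079e+02  1.040000e-02  6.842580e+01
 -1.347858e+02]
tool_pos [ 0.4407 -0.0293  0.1609]
orientation [ 1.799678e+02 -1.870000e-02 -1.538030e+02]
ft_force [ 0.8139 -0.6078 -2.6505]
opening 0.1538
[-144.74723196  -44.70559955    0.19627947]
[array([0.53663453, 0.07567327, 0.01      ]), array([0.64888986, 0.070633  , 0.01      ]), array([ 0.64153755, -0.08214741,  0.01      ]), array([ 0.52853029, -0.07710364,  0.01      ])] [ 0.58889806 -0.0032362   0.01      ]
```

View pics/s2.png

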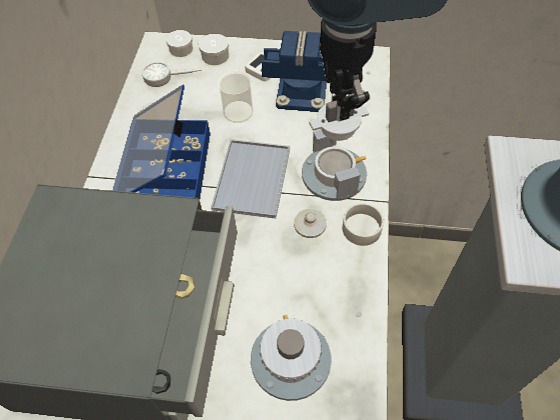

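The scene view shows the cover lifted clear, the bore empty at about (337,165), and the tray empty at about (253,178). Now I'll carry it over the tray and align the ears with the tray's long side.

Call:
carry_out(deltas=[-4, -1, 0, 0, 0, 0.05, -12, -4, 0, 0, 0, 0.15, -20, -6, 0, 0, 0, 0.27, -30, -9, 0, 0, 0, 0.39, -40, -12, 0, 0, 0, 0.51, -50, -15, 0, 0, 0, 0.63, -60, -18, 0, 0, 0, 0.75, -70, -21, 0, 0, 0, 0.87, -80, -24, 0, 0, 0, 0.99, -90, -27, 0, 0, 0, 1.11, -99, -30, 0, 0, 0, 1.23, -108, -33, 0, 0, 0, 1.35, -117, -35, 0, 0, 0, 1.47, -125, -38, 0, 0, 0, 1.59, -132, -40, 0, 0, 0, 1.71, -138, -41.5, 0, 0, 0, 1.83, -142, -43, 0, 0, 0, 1.95, -144.5, -43.5, 0, 0, 0, 2.04, -144.5, -43.5, 0, 0, 0, 2.075, -144.5, -43.5, 0, 0, 0, 2.075])

```text
clock: 9.25
tool_pos: [0.5892, -0.0046, 0.1596]
orientation: [-179.8, -0.0, 87.3]
ft_force: [0.7, 0.5, -3.1]
opening: 0.154
```

```bash
python3 - <<'E'
from h import *
st()
E
```

```text
clock 9.25
joints [-1.146570e+01  1.036270e+01  1.014293e+02  4.800000e-03  6.837480e+01
 -8.748200e+00]
tool_pos [ 0.5892 -0.0046  0.1596]
orientation [-1.798359e+02 -2.970000e-02  8.728070e+01]
ft_force [ 0.7414  0.4971 -3.1284]
opening 0.1539
```

Call:
carry_out(deltas=[0, 0, 8, 0, 0, 0, 0, 0, 24, 0, 0, 0, 0, 0, 42, 0, 0, 0, 0, 0, 60, 0, 0, 0, 0, 0, 76, 0, 0, 0, 0, 0, 90, 0, 0, 0, 0, 0, 102, 0, 0, 0, 0, 0, 111, 0, 0, 0, 0, 0, 117, 0, 0, 0, 0, 0, 121, 0, 0, 0, 0, 0, 123, 0, 0, 0, 0, 0, 123, 0, 0, 0, 0, 0, 123, 0, 0, 0])

```text
clock: 10.33
tool_pos: [0.5904, -0.0049, 0.0389]
orientation: [179.9, 0.0, 87.3]
ft_force: [-0.3, 0.5, -2.4]
opening: 0.153
```

Call:
carry_out(deltas=[0, 0, 0.5, 0, 0, 0, 0, 0, 1, 0, 0, 0, 0, 0, 1.5, 0, 0, 0, 0, 0, 2, 0, 0, 0, 0, 0, 2, 0, 0, 0, 0, 0, 2, 0, 0, 0])

```text
clock: 10.83
tool_pos: [0.5899, -0.0048, 0.0363]
orientation: [-180.0, 0.0, 87.3]
ft_force: [-1.3, 0.9, -2.1]
opening: 0.152
```

Call:
carry_out(deltas=[0, 0, 0.5, 0, 0, 0, 0, 0, 1, 0, 0, 0, 0, 0, 1.5, 0, 0, 0, 0, 0, 2, 0, 0, 0, 0, 0, 2, 0, 0, 0, 0, 0, 2, 0, 0, 0, 0, 0, 2, 0, 0, 0])

```text
clock: 11.42
tool_pos: [0.5899, -0.0048, 0.0343]
orientation: [-180.0, 0.0, 87.3]
ft_force: [0.3, 0.5, -3.4]
opening: 0.153
```

Call:
carry_out(deltas=[0, 0, 0.3, 0, 0, 0, 0, 0, 0.6, 0, 0, 0, 0, 0, 0.9, 0, 0, 0, 0, 0, 1.2, 0, 0, 0, 0, 0, 1.2, 0, 0, 0, 0, 0, 1.2, 0, 0, 0, 0, 0, 1.2, 0, 0, 0])

```text
clock: 12.0
tool_pos: [0.59, -0.0048, 0.0341]
orientation: [-180.0, 0.0, 87.3]
ft_force: [-4.5, 0.7, 7.4]
opening: 0.153
```

The cover touches the tray floor at the expected height. Now I'll release it and withdraw.

Call:
carry_out(deltas=[0, 0, 0, 0, 0, 0, 0, 0, 0, 0, 0, 0, 0, 0, 0, 0, 0, 0, 0, 0, 0, 0, 0, 0, 0, 0, 0, 0, 0, 0, 0, 0, 0, 0, 0, 0], claw=-0.2)

```text
clock: 12.5
tool_pos: [0.5899, -0.0048, 0.033]
orientation: [180.0, -0.0, 87.3]
ft_force: [-0.7, -0.3, -0.3]
opening: 0.403
```

Call:
carry_out(deltas=[0, 0, -3, 0, 0, 0, 0, 0, -10, 0, 0, 0, 0, 0, -22, 0, 0, 0, 0, 0, -40, 0, 0, 0, 0, 0, -62, 0, 0, 0, 0, 0, -86, 0, 0, 0, 0, 0, -110, 0, 0, 0, 0, 0, -130, 0, 0, 0, 0, 0, -142, 0, 0, 0, 0, 0, -148, 0, 0, 0, 0, 0, -150, 0, 0, 0, 0, 0, -150, 0, 0, 0])

```text
clock: 13.5
tool_pos: [0.5896, -0.0048, 0.1829]
orientation: [-180.0, -0.0, 87.3]
ft_force: [-0.6, -0.7, -0.5]
opening: 0.402
```

```bash
python3 - <<'E'
from h import *
st();save('wrist','pics/w3.png');save('scene','pics/s3.png')
a=cv2.imread('pics/w3.png');b=cv2.imread('pics/s3.png')
cv2.imwrite('pics/c3.png',np.hstack([cv2.resize(a,(400,300)),cv2.resize(b[20:230,130:410],(400,300))]))
E
```

```text
clock 13.5
joints [-1.147070e+01  8.813400e+00  1.005694e+02 -3.000000e-04  7.063850e+01
 -8.775700e+00]
tool_pos [ 0.5896 -0.0048  0.1829]
orientation [-1.799788e+02 -3.000000e-03  8.730520e+01]
ft_force [-0.5645 -0.6779 -0.5423]
opening 0.4023
```

View pics/c3.png

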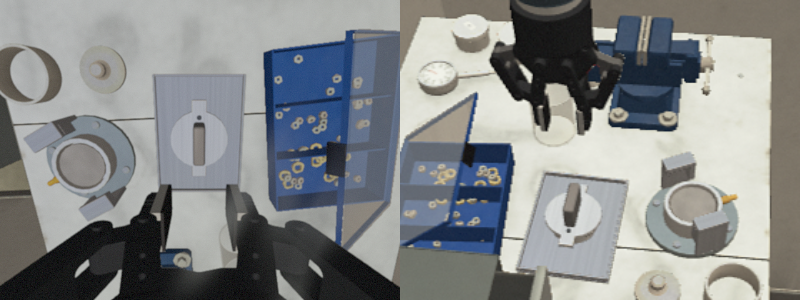

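The picture shows the cover standing upright and central in the tray, at (198,140) in the left half and (573,215) in the right half. The gripper is clear and the cell is empty. I'll hand in.

```bash
python3 -c "
from station import r;print(r.sign_off())"
```

```text
the job is handed in; nothing more can be done
None
```

The straight-bar cover is off its filter cell and standing right way up near the centre of the steel tray. I gripped the bar, pressed it down about 9 mm (about 8 N reading), turned it 90° anticlockwise, lifted it clear, and set it down with the ears along the tray's long side.

- **Last checks:** The final wrist and scene pictures show the cover upright in the tray, the cell bore open, and the gripper well clear. The force reading was back near zero.
- **Limits:** The clock stood at 13.5 s in the last state reading, and no force reading between moves went above about 11 N.
- **Failures:** No check failed or disagreed. The hand-in gave no verdict.

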